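Pack the laser heads in running order

TASK

Pack the three laser heads from the bench rack into the open carry case, keeping the order and the gap of the rack: counting from the left as seen from the robot, each head goes into the case pocket with the same number as its cup in the rack, and the pink foam block fills the pocket that matches the empty cup so that nothing shifts. Stand everything upright on the pocket floors; set the heads down lens up, never tipped or dropped, and leave the other things on the bench alone.

Things in the scene. Friction and masses are not known exactly. Their poses are not given: they have to be found in the camera images.
- head_red: Laser head with red base plate, top plate and lens cap: finned aluminium block 36 x 36 mm, 66 mm high, with a brass focus ring and red cap on top (25 mm wide, 14 mm more); 0.15 to 0.3 kg. Stands lens up in the red cup. Origin: centre of its underside, z up to the lens, x and y square to its sides. Grip two opposite sides 45 to 58 mm above its underside.
- head_blue: Laser head with blue base plate, top plate and lens cap: finned aluminium block 36 x 36 mm, 66 mm high, with a brass focus ring and blue cap on top (25 mm wide, 14 mm more); 0.15 to 0.3 kg. Stands lens up in the blue cup. Origin: centre of its underside, z up to the lens, x and y square to its sides. Grip two opposite sides 45 to 58 mm above its underside.
- head_yellow: Laser head with yellow base plate, top plate and lens cap: finned aluminium block 36 x 36 mm, 66 mm high, with a brass focus ring and yellow cap on top (25 mm wide, 14 mm more); 0.15 to 0.3 kg. Stands lens up in the yellow cup. Origin: centre of its underside, z up to the lens, x and y square to its sides. Grip two opposite sides 45 to 58 mm above its underside.
- foam_block: Pink packing-foam brick standing on end on the bench, 40 x 40 mm and 66 mm high, about 30 g, firm (it does not compress). Origin at the centre of its underside, z up, x and y square to its sides.
- cup_red: Red printed cup clipped on the rack (fixed), home of the red laser head, which stands in it at the start. 54 x 54 mm outside, 30 mm high, square pocket 46 x 46 mm inside, floor 4 mm thick. Origin at the centre of its underside, axes as the rack's.
- cup_blue: Blue printed cup clipped on the rack (fixed), home of the blue laser head, which stands in it at the start. 54 x 54 mm outside, 30 mm high, square pocket 46 x 46 mm inside, floor 4 mm thick. Origin at the centre of its underside, axes as the rack's.
- cup_yellow: Yellow printed cup clipped on the rack (fixed), home of the yellow laser head, which stands in it at the start. 54 x 54 mm outside, 30 mm high, square pocket 46 x 46 mm inside, floor 4 mm thick. Origin at the centre of its underside, axes as the rack's.
- cup_green: Green printed cup clipped on the rack (fixed), empty: its head is away, mounted on the engraver. 54 x 54 mm outside, 30 mm high, square pocket 46 x 46 mm inside, floor 4 mm thick. Origin at the centre of its underside, axes as the rack's.
- rack: Bench rack (fixed): plywood foot 84 x 270 mm, 12 mm high, carrying the four cups in a row, 58 mm apart (centres at y = +87, +29, -29, -87 mm). Origin at the centre of its underside; x points away from the robot, y along the row to the left as seen from the robot. The order of the cups differs from start to start.
- case: Open orange case (fixed), base 160 (x) x 260 (y), rim 50 high. Its dark foam, 30 high, has a row of four 48 x 48 pockets, 8 mm round-topped ribs (30 high) between, floor 6 mm above the bench. Origin: centre of the base's underside; x away from the robot, y left as seen from it. Pocket centres x 0, y +84, +28, -28, -84. Lid open flat at x 84 to 244, 50 high; handle 26 mm out at -x, below the rim.
- mouse: White computer mouse, 104 x 60 x 35 mm, lying beyond the rack; origin at the centre of its underside. Not part of the job: leave it where it is.
- screwdriver: Screwdriver, 150 mm long, lying beyond the rack; origin near its middle. Not part of the job: leave it where it is.
- magnet: Bare steel-coloured bar magnet, 22 x 40 x 12 mm (not magnetic here), lying between the rack and the robot; origin at the centre of its underside. Not part of the job: leave it where it is.

How it is judged:
By the outcome, as a careful person would: the job done as asked, in the order asked, and still so for the second after the job is handed in, with the robot touching nothing.
It also fails if it takes over 99 s, if anything falls off the work surface, if the arm or the gripper's body presses on something with over 40 N, if the wrist force passes 120 N, or if a joint passes its speed limit or range.

ROBOT

A 6-joint arm with a two-finger parallel gripper is mounted at the origin on the work surface. World frame = base frame: x ahead of the robot, y to its left, z up, the work surface at z = 0. Lengths are in m, angles in rad, forces in N, time in s.
With the tool pointing down it reaches from about 0.3 to 0.775 m from the base axis. Payload 14.6 kg.
Tool frame: the origin (TCP) lies midway between the tips of the shut fingers; the grasp point (between the pads) lies 19 mm behind it (ctrl.hold_point_z is the distance from the TCP to the grasp point, in m); z points along the fingers, x is the direction in which the jaws open and shut, and the axes are right-handed (so a half turn about z gives the same grasp; the last joint's range is limited). The gripper opens to 94 mm and grips with 3 to 60 N. Pads are 16 mm wide; open, the fingers measure 119 mm over their backs; the gripper's body (75 mm by 177 mm) begins 78 mm behind the grasp point.
Start: joints at [1.146, 0.3, 1.521, -0, 1.321, -0.067], TCP at [0.193, 0.515, 0.205] pointing down, gripper open.
Joint ranges: [-3.03, 3.03], [-0.79, 2.21], [0.23, 2.52], [-1.04, 4.18], [0, 3.07], [-2.55, 2.55]. Speed limits (rad/s): [2.22, 2.22, 2.57, 3.14, 3.14, 3.14].

INTERFACE

Orientations are given as [roll, pitch, yaw] about the fixed x, y, z axes, in that order (R = Rz(yaw) Ry(pitch) Rx(roll)).
In Python, from station import ctrl, viewer, ticket, nets gives the robot as it stands.
- The arm moves only by the tool carry_out, never from a script. Its argument "commands" is one flat list of numbers, 7 for each row, row after row: the closure, from -1 (fully open) to 1 (shut), so that 0 is half open, then the shift along the world's x, y, z in cm, then the turn, a rotation vector about the world's x, y, z in rad. In form: [gripper, tx, ty, tz, ax, ay, az, gripper, tx, ty, tz, ax, ay, az, ...]. A call has 1 to 12 rows; each row is the pose to reach, as a shift and turn from the pose measured when the call began; what a row does not reach only later rows make up. A row lasts 1/12 s, in which the tool goes at most 41.7 mm and 7.16 degrees, less where a joint would pass 70% of its speed; a pose out of reach is approached as far as the arm can. A call with a gripper value outside its range is refused whole. The fingers move at their own pace and stop on an object; "force" is the grip in N (left out, the last holds). Time passes only in rows, so rows that repeat a pose let the fingers close. It gives the time, the measured TCP pose, the force and the opening at its end, in the units of the state.
- ctrl.get_obs(): the state, without advancing time (a new reading comes with each control period).
- viewer.camera(name): name is "scene" or "top" or "wrist"; returns (picture, depth): 480x640x3 uint8, blue, green, red; 480x640 float32, m along the optical axis (not along the pixel's ray), 0 where there is no reading.
- viewer.camera_info(name): a dict with "fx", "fy", "cx", "cy" (pixels), "D" ([k1, k2, p1, p2, k3] as OpenCV has them; the pictures are not rectified), "R" (3x3) and "t" (3): a world point X has camera coordinates R X + t. Camera axes: x right, y down, z forward; pixel columns grow to the right and rows downward; lengths in m; the calibration is good to about 2 mm. A picture is of the moment at which its call begins: read the wrist's pose just before it. camera_info takes no time and is no camera call; for the wrist camera it gives the pose at the moment of the call.
- ticket.hand_in(): hands the job in, once; it reports no verdict.
Trained networks look in the newest picture that a camera, given by its name, has taken for a name from the list of things; names that differ only in an ending like _2 or _b are one class to them, and where a whole thing is asked for, a point or a joint stands for the part that bears it (a point fixed in the world has none). Each returns a list of dicts, best first, with "confidence" (0 to 1); they miss things now and then, are a little off and sometimes report something else, mostly with a low value. They report only what shows in the picture. A call takes as long as a camera call.
- nets.silhouettes(camera, thing): "region" (480x640 bool, what is visible of it) and "extent" ([left, top, right, bottom] in pixels, round what is visible of it).
The state is a dict: "time_s": time; "qpos": joint angles; "joint_vel": joint speeds; "tau": joint torques, N m; "ee_pos": TCP position; "eef_rot": TCP orientation; "force": force on the tool from outside, world axes, zero at the start; "moment": the same for the moment, N m; "grip_width": finger opening in m.
Only numpy, scipy, OpenCV 4.12 (cv2) and the standard library are available. Lean on these libraries where they do the work, as an engineer would, in place of code of your own. Each camera call takes 0.05 s, during which the arm holds its last target. There are 200 camera calls.

## Working session

There is one attempt and no reset: what is moved stays moved. The work goes in short steps, Python scripts to look and compute and a tool call to move; the robot and the scene stay as the last step left them, time stands still between calls to the robot, and variables do not carry over. Pictures are saved under pics/ and viewed, about 12 in all and at most 16, crops included, and the job is handed in when it is done.

Besides the shell and the picture viewer there is one more tool, called after "Call:" as name(argument=value, ...) on one line, values as JSON. carry_out: Moves the arm, as the interface text tells. Its arguments: {"type":"object","properties":{"commands":{"type":"array","items":{"type":"number"}},"force":{"type":"number"}},"required":["commands"]}

```bash
ls; mkdir -p pics; cat > h.py <<'E'
import numpy as np, cv2
from station import ctrl, viewer, ticket, nets
def cloud(cam):
    info=viewer.camera_info(cam); pic,d=viewer.camera(cam)
    K=np.array([[info['fx'],0,info['cx']],[0,info['fy'],info['cy']],[0,0,1]]);D=np.array(info['D'],float)
    v,u=np.mgrid[:480,:640]
    n=cv2.undistortPoints(np.stack([u,v],-1).reshape(-1,1,2).astype(np.float64),K,D).reshape(480,640,2)
    P=np.dstack([n*d[...,None],d])
    W=(P-np.array(info['t']))@np.array(info['R'])
    W[d<=0]=np.nan
    return pic,d,W
E
python3 - <<'E'
from h import *
print(ctrl.get_obs(), ctrl.hold_point_z)
for cam in ['scene','top']:
    pic,d,W=cloud(cam); cv2.imwrite(f'pics/{cam}0.png',pic)
    for th in ['head_red','head_blue','head_yellow','foam_block','cup_red','cup_blue','cup_yellow','cup_green','rack','case','magnet']:
        for r in nets.silhouettes(cam,th)[:2]:
            p=W[r['region']]; p=p[~np.isnan(p[:,0])]
            if len(p)<5: print(cam,th,r['confidence'],r['extent'],'nodepth');continue
            zt=np.percentile(p[:,2],95); q=p[p[:,2]>zt-.006]
            print(cam,th,round(r['confidence'],2),np.round(r['extent']),'top z',zt.round(3),'c',q.mean(0).round(3),'min',np.percentile(p,3,0).round(3),'max',np.percentile(p,97,0).round(3))
E
```

```text
pics
{'time_s': 0.0, 'qpos': array([ 1.14638146e+00,  3.00485706e-01,  1.52154921e+00, -6.06547390e-06,
        1.32068296e+00, -6.66180051e-02]), 'joint_vel': array([ 0.00041682, -0.00065222,  0.00055507,  0.00057679,  0.00081171,
        0.00192467]), 'tau': array([-1.59071191e-03, -5.31804907e+01, -3.52754045e+01,  7.08976854e-02,
        2.42051360e-02, -5.25964424e-05]), 'ee_pos': array([0.1925285 , 0.51493958, 0.20489179]), 'eef_rot': array([-3.14152361e+00,  1.12311502e-03,  1.21300100e+00]), 'force': array([ 0.18627746,  0.2538613 , -0.40811513]), 'moment': array([-0.00562763, -0.00119305,  0.00969118]), 'grip_width': 0.09382491065395977} 0.0188
scene head_red 0.83 [198. 246. 232. 288.] top z 0.096 c [ 0.468 -0.139  0.096] min [ 0.449 -0.156  0.028] max [ 0.485 -0.119  0.097]
scene head_blue 0.86 [150. 298. 189. 342.] top z 0.097 c [ 0.479 -0.254  0.096] min [ 0.462 -0.273  0.029] max [ 0.497 -0.236  0.097]
scene head_yellow 0.64 [175. 271. 212. 310.] top z 0.096 c [ 0.475 -0.198  0.095] min [ 0.458 -0.216  0.034] max [ 0.492 -0.181  0.097]
scene foam_block 0.82 [246. 180. 27
[... 2254 characters left out ...]
6  0.043] min [ 0.441 -0.279  0.011] max [ 0.5   -0.227  0.046]
top cup_blue 0.19 [452. 267. 483. 307.] top z 0.042 c [ 0.478 -0.313  0.04 ] min [ 0.446 -0.338  0.011] max [ 0.503 -0.286  0.043]
top cup_green 0.64 [448. 266. 483. 302.] top z 0.042 c [ 0.478 -0.312  0.04 ] min [ 0.448 -0.338  0.011] max [ 0.503 -0.286  0.043]
top rack 0.92 [352. 262. 486. 315.] top z 0.013 c [ 0.474 -0.212  0.011] min [ 0.429 -0.357  0.002] max [ 0.517 -0.093  0.015]
top case 0.93 [ 96. 142. 253. 328.] top z 0.048 c [0.59  0.243 0.048] min [0.429 0.115 0.003] max [0.748 0.364 0.05 ]
top magnet 0.65 [409. 325. 435. 339.] top z 0.014 c [ 0.386 -0.232  0.011] min [ 0.372 -0.249  0.005] max [ 0.401 -0.214  0.015]
```

```bash
python3 - <<'E'
from h import *
for cam in ['scene','top']:
    pic,d,W=cloud(cam)
    r=nets.silhouettes(cam,'case')[0]['region']; r=cv2.dilate(r.astype(np.uint8),np.ones((9,9)))>0
    p=W[r]; p=p[(p[:,2]>.043)&(p[:,2]<.058)]
    (c,s,a)=cv2.minAreaRect((p[:,:2]*1000).astype(np.float32)); print(cam,'case rim+lid rect',c,s,a)
    # pockets: floor points
    q=W[r]; q=q[(q[:,2]<.012)&(q[:,2]>.003)]; 
    # heads / foam / rack
    for th,lo,hi in [('foam_block',.06,.075),('head_red',.074,.088),('head_yellow',.074,.088),('head_blue',.074,.088),('rack',.006,.05)]:
        r=nets.silhouettes(cam,th)[0]['region']
        if th=='rack': r=cv2.morphologyEx(r.astype(np.uint8),cv2.MORPH_CLOSE,np.ones((31,31)))>0
        p=W[r]; p=p[(p[:,2]>lo)&(p[:,2]<hi)]
        print(cam,th,len(p),cv2.minAreaRect((p[:,:2]*1000).astype(np.float32)))
    # height map
    H=np.zeros((500,500),np.uint8)
pic=cv2.imread('pics/top0.png'); s=cv2.imread('pics/scene0.png')
cv2.imwrite('pics/top1.png',cv2.resize(pic[120:360,80:500],(800,457),interpolation=cv2.INTER_CUBIC))
cv2.imwrite('pics/scene1.png',s)
E
```

```text
scene case rim+lid rect (480.1125793457031, -309.5357666015625) (54.84967803955078, 61.23543167114258) 3.085448741912842
scene foam_block 428 ((435.9992980957031, 18.443925857543945), (40.785221099853516, 42.28129196166992), 85.96382904052734)
scene head_red 321 ((466.5736389160156, -138.4166259765625), (36.14747619628906, 37.503692626953125), 4.55415678024292)
scene head_yellow 372 ((474.142578125, -197.021728515625), (37.529441833496094, 38.64822006225586), 89.93514251708984)
scene head_blue 381 ((478.35791015625, -253.86546325683594), (37.49245071411133, 36.875179290771484), 4.330343246459961)
scene rack 2541 ((476.1228332519531, -226.53973388671875), (83.88057708740234, 269.3960876464844), 2.884633779525757)
top case rim+lid rect (590.001953125, 238.48123168945312) (259.754638671875, 327.7704772949219) 85.23970794677734
top foam_block 457 ((434.4253845214844, 19.80945587158203), (39.92479705810547, 39.76787185668945), 84.98668670654297)
top head_red 266 ((465.5723876953125, -137.1593017578125), (35.863014221191406, 36.204158782958984), 3.6378121376037598)
top head_yellow 252 ((472.1982421875, -196.16342163085938), (36.36203384399414, 35.12382125854492), 89.14484405517578)
top head_blue 257 ((477.1376037597656, -253.1471710205078), (35.608245849609375, 37.13124465942383), 5.251167297363281)
top rack 3861 ((473.052734375, -225.05946350097656), (83.56245422363281, 269.1660461425781), 3.2845842838287354)
```

View pics/scene0.png

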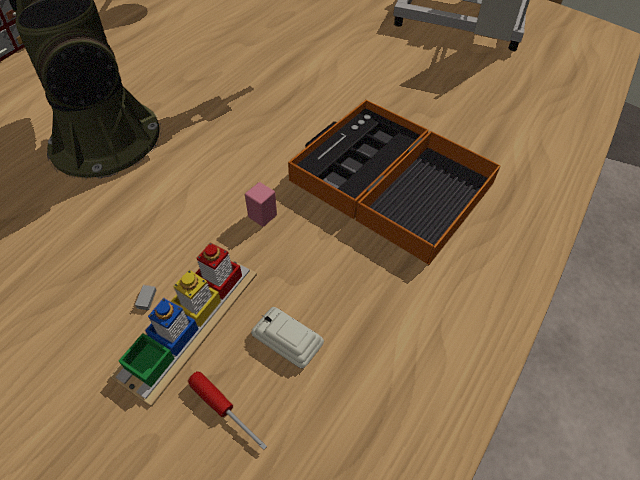

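View pics/top0.png

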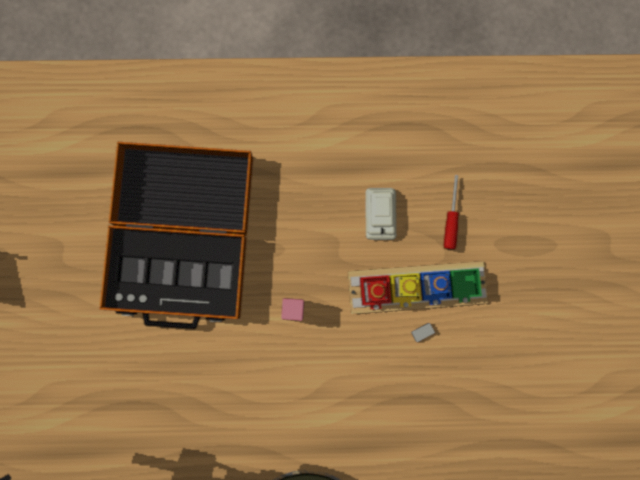

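Call:
carry_out(commands=[-1,31.5,-27,8,0,0,-1.3,-1,31.5,-27,8,0,0,-1.3,-1,31.5,-27,8,0,0,-1.3,-1,31.5,-27,8,0,0,-1.3,-1,31.5,-27,8,0,0,-1.3,-1,31.5,-27,8,0,0,-1.3,-1,31.5,-27,8,0,0,-1.3,-1,31.5,-27,8,0,0,-1.3,-1,31.5,-27,8,0,0,-1.3,-1,31.5,-27,8,0,0,-1.3,-1,31.5,-27,8,0,0,-1.3,-1,31.5,-27,8,0,0,-1.3])

```text
time_s: 2.9
ee_pos: [0.5091, 0.2434, 0.2854]
eef_rot: [3.141, -0.0, -0.093]
force: [-0.4, 0.1, -1.2]
grip_width: 0.094
```

```bash
python3 - <<'E'
from h import *
print(ctrl.get_obs()['ee_pos'],ctrl.get_obs()['eef_rot'])
pic,d,W=cloud('wrist'); cv2.imwrite('pics/w1.png',pic); np.save('w1.npy',W)
info=viewer.camera_info('wrist'); R=np.array(info['R']);print('cam at',-R.T@np.array(info['t']),'fwd',R[2])
E
```

```text
[0.50912033 0.24338088 0.28539691] [ 3.14149401e+00 -1.06576523e-04 -9.27800422e-02]
cam at [0.51465253 0.32051847 0.46411369] fwd [-0.02335968 -0.26350728 -0.96437453]
```

View pics/w1.png

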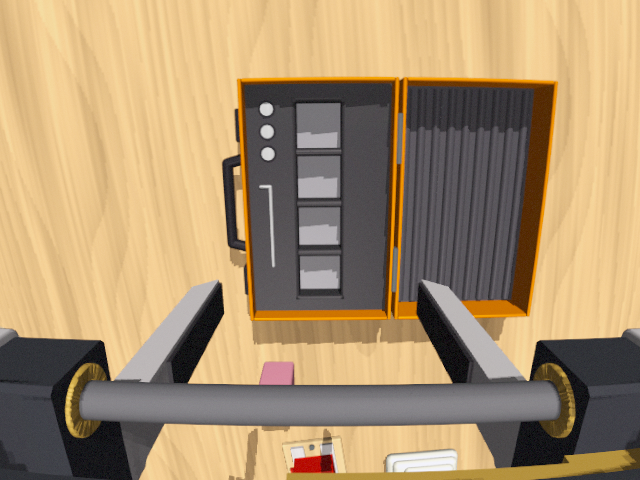

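```bash
python3 - <<'E'
from h import *
W=np.load('w1.npy'); pic=cv2.imread('pics/w1.png')
p=W[60:325,215:565].reshape(-1,3); p=p[~np.isnan(p[:,0])]
rim=p[(p[:,2]>.044)&(p[:,2]<.055)]
(c,s,a)=cv2.minAreaRect((rim[:,:2]*1000).astype(np.float32)); print('rim',c,s,a, np.median(rim[:,2]))
yaw=np.deg2rad(a-90 if a>45 else a); c=np.array(c)/1000
x=np.array([np.cos(yaw),np.sin(yaw)]); y=np.array([-x[1],x[0]])
o=c-.082*x; print('origin',o,'yaw',yaw)
l=(p[:,:2]-o)@np.stack([x,y],1)
# holes: floor
f=p[:,2]
for y0 in (.084,.028,-.028,-.084):
    k=(abs(l[:,0])<.04)&(abs(l[:,1]-y0)<.027)&(f<.024)
    q=l[k]; lo=np.percentile(q,1.5,0);hi=np.percentile(q,98.5,0)
    fl=l[k&(f<.010)]
    print(y0,'hole',lo.round(4),hi.round(4),'mid',((lo+hi)/2).round(4),'floor z',np.median(f[k]), 'world nominal',(o+y0*y).round(4))
t=p[(abs(l[:,0])<.06)&(abs(l[:,1])<.11)&(f>.027)&(f<.035)]; print('foam top z',np.median(t[:,2]))
E
```

```text
rim (590.4028930664062, 237.63052368164062) (260.44464111328125, 325.0967102050781) 85.15028381347656 0.049276211819703854
origin [0.50869646 0.24456301] yaw -0.08464351524209744
0.084 hole [-0.0244  0.0598] [0.0239 0.108 ] mid [-0.0002  0.0839] floor z 0.005775906165399763 world nominal [0.5158 0.3283]
0.028 hole [-0.0243  0.0032] [0.0238 0.0497] mid [-0.0002  0.0265] floor z 0.006014515137499299 world nominal [0.5111 0.2725]
-0.028 hole [-0.0242 -0.0519] [ 0.0238 -0.0078] mid [-0.0002 -0.0298] floor z 0.005870006002847975 world nominal [0.5063 0.2167]
-0.084 hole [-0.0242 -0.1082] [ 0.0238 -0.0668] mid [-0.0002 -0.0875] floor z 0.005988156575599256 world nominal [0.5016 0.1609]
foam top z 0.02975584422865921
```

Call:
carry_out(commands=[-1,-7.5,-12,-3,0,0,0,-1,-7.5,-14,-3,0,0,0,-1,-7.5,-14,-3,0,0,0,-1,-7.5,-14,-3,0,0,0,-1,-7.5,-18,-3,0,0,0,-1,-7.5,-22.5,-5,0,0,0,-1,-7.5,-22.5,-5,0,0,0,-1,-7.5,-22.5,-5,0,0,0,-1,-7.5,-22.5,-5,0,0,0])

```text
time_s: 3.7
ee_pos: [0.4327, 0.0206, 0.2354]
eef_rot: [-3.141, 0.0, -0.086]
force: [1.2, -0.4, 0.3]
grip_width: 0.0944
```

```bash
python3 - <<'E'
from h import *
pic,d,W=cloud('wrist'); cv2.imwrite('pics/w2.png',pic); np.save('w2.npy',W)
for th,lo,hi in [('foam_block',.06,.075),('head_red',.074,.088),('head_yellow',.074,.088),('head_blue',.074,.088)]:
    rs=nets.silhouettes('wrist',th)
    if not rs: print(th,'none'); continue
    p=W[rs[0]['region']]; p=p[(p[:,2]>lo)&(p[:,2]<hi)]
    print(th,rs[0]['confidence'],rs[0]['extent'],len(p),cv2.minAreaRect((p[:,:2]*1000).astype(np.float32)) if len(p)>4 else '',np.median(p[:,2]))
E
```

```text
foam_block 0.93 [300.6, 194.1, 344.8, 245.1] 1892 ((433.64306640625, 17.936819076538086), (39.527591705322266, 39.72383117675781), 85.43360137939453) 0.06555687250763906
head_red 0.66 [345.1, 344.8, 386.5, 386.6] 593 ((464.6925354003906, -130.23817443847656), (35.537330627441406, 21.022964477539062), 2.5465807914733887) 0.08189396839624845
head_yellow 0.55 [358.3, 427.8, 395.7, 450.5] 332 ((472.4725341796875, -200.20443725585938), (30.70941162109375, 36.114105224609375), 89.93501281738281) 0.08245207133672801
head_blue 0.89 [361.2, 447.2, 398.9, 470.2] 455 ((475.4996337890625, -232.64036560058594), (34.822723388671875, 39.725521087646484), 82.12401580810547) 0.08192610853052067
```

View pics/w2.png

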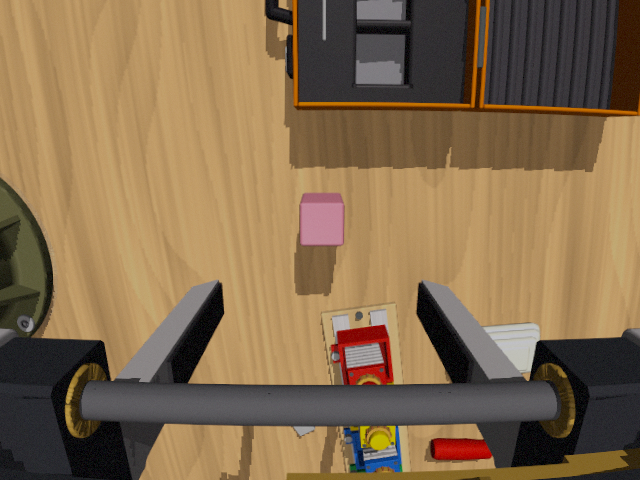

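Call:
carry_out(commands=[-1,0.1,-0.3,-7,0,0,0,-1,0.1,-0.3,-11,0,0,0,-1,0.1,-0.3,-15,0,0,0,-1,0.1,-0.3,-18,0,0,0,-1,0.1,-0.3,-19.9,0,0,0,-1,0.1,-0.3,-19.9,0,0,0,-1,0.1,-0.3,-19.9,0,0,0,1,0.1,-0.3,-19.9,0,0,0,1,0.1,-0.3,-19.9,0,0,0,1,0.1,-0.3,-19.9,0,0,0,1,0.1,-0.3,-19.9,0,0,0,1,0.1,-0.3,-19.9,0,0,0], force=15)

```text
time_s: 4.95
ee_pos: [0.4345, 0.0177, 0.0373]
eef_rot: [-3.141, -0.002, -0.085]
force: [0.3, -0.5, 0.1]
grip_width: 0.0639
```

Call:
carry_out(commands=[1,0,0,0,0,0,0,1,0,0,0,0,0,0,1,0,0,0,0,0,0,1,0,0,0,0,0,0,1,0,0,0,0,0,0])

```text
time_s: 5.37
ee_pos: [0.4345, 0.0177, 0.0373]
eef_rot: [-3.141, -0.002, -0.085]
force: [-0.2, 0.8, 2.6]
grip_width: 0.04
```

Call:
carry_out(commands=[1,0,0,1,0,0,0,1,0,0,3,0,0,0,1,0,0,6,0,0,0,1,0,0,9,0,0,0,1,1,2,9,0,0,0,1,2.5,5.5,9,0,0,0,1,4,9,9,0,0,0,1,5.5,12,9,0,0,0,1,6.5,14,9,0,0,0,1,6.7,14.3,9,0,0,0,1,6.7,14.3,9,0,0,0,1,6.7,14.3,9,0,0,0])

```text
time_s: 6.37
ee_pos: [0.5011, 0.1601, 0.1275]
eef_rot: [3.141, -0.001, -0.085]
force: [0.3, -0.0, -0.8]
grip_width: 0.0397
```

```bash
cat > look.py <<'E'
import sys
from h import *
n,th=sys.argv[1],sys.argv[2]
o=ctrl.get_obs(); print(o['ee_pos'],o['eef_rot'],o['grip_width'])
pic,d,W=cloud('wrist'); cv2.imwrite(f'pics/{n}.png',pic); np.save(f'{n}.npy',W)
O=np.array([.5087,.2446]);yw=-.0846;x=np.array([np.cos(yw),np.sin(yw)]);y=np.array([-x[1],x[0]])
for r in nets.silhouettes('wrist',th)[:1]:
    p=W[r['region']]; p=p[~np.isnan(p[:,0])]; zt=np.percentile(p[:,2],97)
    for lo,hi in ([(zt-.006,zt+.006)] if th=='foam_block' else [(zt-.022,zt-.009)]):
        q=p[(p[:,2]>lo)&(p[:,2]<hi)]; c,s,a=cv2.minAreaRect((q[:,:2]*1000).astype(np.float32))
        print(th,round(r['confidence'],2),'ztop',zt.round(4),'rect',np.round(c,1),np.round(s,1),round(a,1),'case frame',np.round([(np.array(c)/1000-O)@x,(np.array(c)/1000-O)@y],4))
E
python3 look.py w3 foam_block
```

```text
[0.50113704 0.1601473  0.12745403] [ 3.14142150e+00 -1.13480058e-03 -8.51498330e-02] 0.03965029840420348
foam_block 0.74 ztop 0.1569 rect [501.1 161.1] [40.1 40.3] 85.0 case frame [-0.0005 -0.0838]
```

View pics/w3.png

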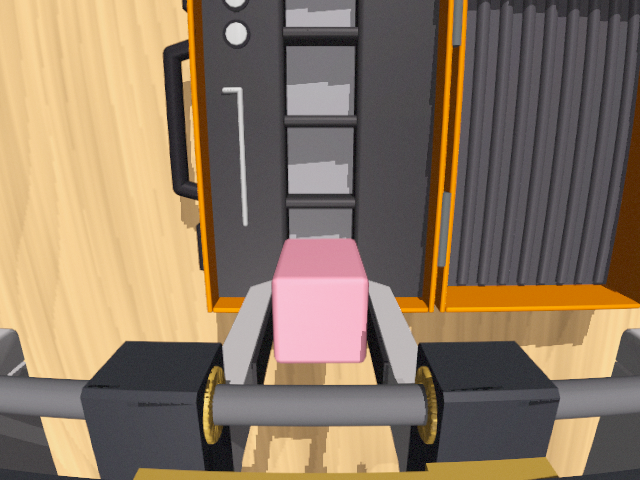

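Call:
carry_out(commands=[1,0.05,0,-3,0,0,0,1,0.05,0,-5,0,0,0,1,0.05,0,-6.5,0,0,0,1,0.05,0,-7.5,0,0,0,1,0.05,0,-8.1,0,0,0,1,0.05,0,-8.4,0,0,0,1,0.05,0,-8.4,0,0,0,1,0.05,0,-8.4,0,0,0])

```text
time_s: 7.13
ee_pos: [0.5021, 0.1597, 0.0443]
eef_rot: [-3.141, -0.003, -0.086]
force: [0.1, 0.5, -0.8]
grip_width: 0.0399
```

Call:
carry_out(commands=[1,0,0,-0.1,0,0,0,1,0,0,-0.1,0,0,0,-0.4,0,0,-0.1,0,0,0,-0.4,0,0,-0.1,0,0,0,-0.4,0,0,-0.1,0,0,0,-0.4,0,0,-0.1,0,0,0,-0.4,0,0,-0.1,0,0,0,-0.4,0,0,1,0,0,0,-0.4,0,0,4,0,0,0,-0.4,0,0,8,0,0,0,-0.4,0,0,12,0,0,0,-0.4,0,0,14,0,0,0])

```text
time_s: 8.13
ee_pos: [0.503, 0.1599, 0.19]
eef_rot: [-3.139, -0.008, -0.086]
force: [-0.7, 0.4, 0.3]
grip_width: 0.0656
```

Call:
carry_out(commands=[-0.4,-3.5,-33,6,0,0,0.16,-0.4,-3.5,-33,6,0,0,0.16,-0.4,-3.5,-33,6,0,0,0.16,-0.4,-3.5,-33,6,0,0,0.16,-0.4,-3.5,-33,6,0,0,0.16,-0.4,-3.5,-33,6,0,0,0.16,-0.4,-3.5,-33,6,0,0,0.16,-0.4,-3.5,-33,6,0,0,0.16,-0.4,-3.5,-33,6,0,0,0.16,-0.4,-3.5,-33,6,0,0,0.16,-0.4,-3.5,-33,6,0,0,0.16])

```text
time_s: 9.05
ee_pos: [0.4679, -0.1697, 0.2502]
eef_rot: [-3.139, -0.008, 0.073]
force: [0.9, 1.3, 0.4]
grip_width: 0.0653
```

```bash
for t in head_red head_yellow head_blue; do python3 look.py w4$t $t; done; python3 - <<'E'
from h import *
W=np.load('w4head_red.npy');p=W.reshape(-1,3)
p=p[(p[:,0]>.41)&(p[:,0]<.54)&(p[:,1]>-.37)&(p[:,1]<-.09)&(p[:,2]>.006)&(p[:,2]<.016)]
print(cv2.minAreaRect((p[:,:2]*1000).astype(np.float32)))
E
```

```text
[ 0.46789748 -0.16972095  0.25021783] [-3.13918334 -0.00808868  0.07264901] 0.06534775883047102
head_red 0.62 ztop 0.0967 rect [ 465.  -138.6] [35.8 34.8] 4.3 case frame [-0.0112 -0.3856]
[ 0.46810883 -0.1686773   0.24991191] [-3.13898788 -0.00766677  0.07499343] 0.06596128604308875
head_yellow 0.65 ztop 0.0964 rect [ 472.3 -197.1] [36.3 35.8] 89.9 case frame [ 0.001  -0.4432]
[ 0.46822183 -0.16869935  0.24989063] [-3.1391529  -0.00770381  0.07556689] 0.06581396570821417
((472.84619140625, -227.17572021484375), (84.25740051269531, 269.62872314453125), 3.439207077026367)
```

View pics/w4head_red.png

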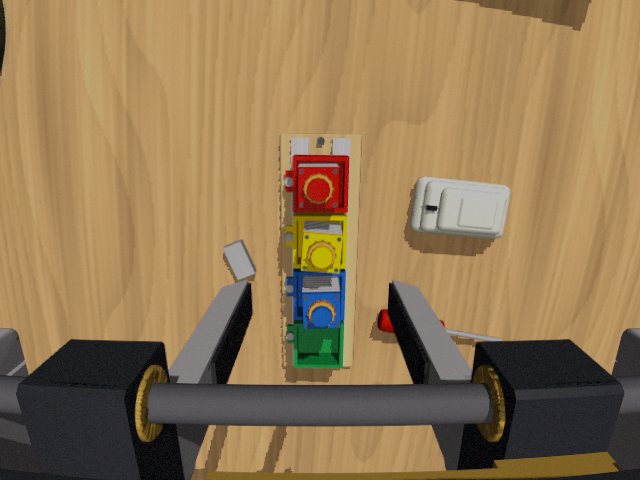

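Call:
carry_out(commands=[-0.4,-0.3,3,-2,0,0.008,0,-0.4,-0.3,3,-6,0,0.008,0,-0.4,-0.3,3,-10,0,0.008,0,-0.4,-0.3,3,-14,0,0.008,0,-0.4,-0.3,3,-17,0,0.008,0,-0.4,-0.3,3,-19,0,0.008,0,-0.4,-0.3,3,-19.8,0,0.008,0,-0.4,-0.3,3,-19.8,0,0.008,0,1,-0.3,3,-19.8,0,0.008,0,1,-0.3,3,-19.8,0,0.008,0,1,-0.3,3,-19.8,0,0.008,0,1,-0.3,3,-19.8,0,0.008,0], force=30)

```text
time_s: 10.35
ee_pos: [0.4657, -0.1392, 0.053]
eef_rot: [-3.139, -0.002, 0.075]
force: [-0.7, -0.1, 0.2]
grip_width: 0.0428
```

Call:
carry_out(commands=[1,0,0,0,0,0,0,1,0,0,0,0,0,0,1,0,0,0,0,0,0,1,0,0,0,0,0,0])

```text
time_s: 10.68
ee_pos: [0.466, -0.1394, 0.0535]
eef_rot: [-3.14, -0.002, 0.075]
force: [-1.7, 0.6, 6.4]
grip_width: 0.0354
```

Call:
carry_out(commands=[1,0,0,0.7,0,0,0,1,0,0,2,0,0,0,1,0,0,4,0,0,0,1,0,0,6.5,0,0,0,1,0,0,9,0,0,0,1,0,1,10,0,0,0,1,0,3,10,0,0,0,1,0.5,6,10,0,0,-0.02,1,1,9,10,0,0,-0.04,1,1.5,12.5,10,0,0,-0.06,1,2,16,10,0,0,-0.08,1,2.5,19.5,10,0,0,-0.1])

```text
time_s: 11.68
ee_pos: [0.4903, 0.0579, 0.153]
eef_rot: [-3.14, -0.001, -0.026]
force: [1.0, -0.7, -2.3]
grip_width: 0.0355
```

Call:
carry_out(commands=[1,0.3,3.5,0,0,0,-0.01,1,0.6,7,0,0,0,-0.02,1,1,10.5,0,0,0,-0.03,1,1.3,14,0,0,0,-0.04,1,1.7,17.5,0,0,0,-0.05,1,2,21,0,0,0,-0.06,1,2.2,24,0,0,0,-0.06,1,2.4,26,0,0,0,-0.06,1,2.5,27.2,0,0,0,-0.06,1,2.5,27.2,0,0,0,-0.06,1,2.5,27.2,0,0,0,-0.06])

```text
time_s: 12.6
ee_pos: [0.5148, 0.3297, 0.1523]
eef_rot: [-3.141, -0.0, -0.085]
force: [1.3, -0.4, -2.3]
grip_width: 0.0358
```

```bash
python3 look.py w5 head_red
```

```text
[0.51483245 0.32970629 0.15233441] [-3.14057067e+00 -4.31711425e-04 -8.53322888e-02] 0.03581588665187525
head_red 0.81 ztop 0.1951 rect [515.  330.6] [36.7 36.1] 85.3 case frame [-0.001   0.0863]
```

View pics/w5.png

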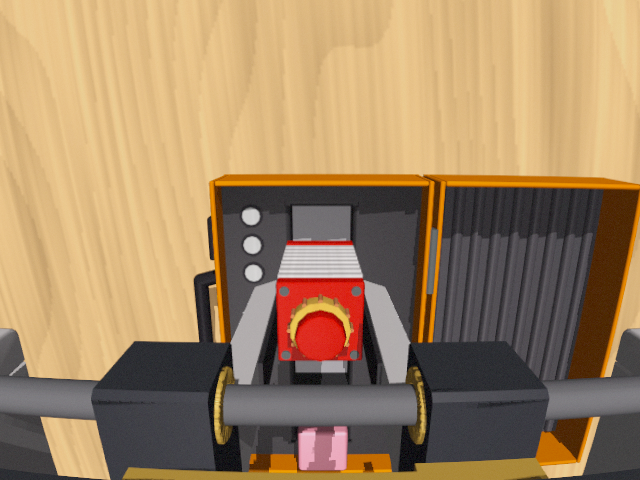

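Call:
carry_out(commands=[1,0.1,-0.25,-1,0,0,0,1,0.1,-0.25,-3,0,0,0,1,0.1,-0.25,-5,0,0,0,1,0.1,-0.25,-7,0,0,0,1,0.1,-0.25,-8.5,0,0,0,1,0.1,-0.25,-9.6,0,0,0,1,0.1,-0.25,-10.3,0,0,0,1,0.1,-0.25,-10.7,0,0,0,1,0.1,-0.25,-10.8,0,0,0,1,0.1,-0.25,-10.9,0,0,0,1,0.1,-0.25,-10.9,0,0,0,1,0.1,-0.25,-10.9,0,0,0])

```text
time_s: 13.7
ee_pos: [0.5165, 0.3265, 0.0445]
eef_rot: [-3.14, -0.002, -0.087]
force: [-0.8, 0.3, -2.8]
grip_width: 0.0358
```

Call:
carry_out(commands=[1,0,0,-0.1,0,0,0,1,0,0,-0.15,0,0,0,1,0,0,-0.2,0,0,0,1,0,0,-0.2,0,0,0])

```text
time_s: 14.03
ee_pos: [0.5168, 0.3267, 0.0435]
eef_rot: [-3.139, -0.003, -0.087]
force: [-3.6, -0.7, 6.5]
grip_width: 0.0359
```

Contact. Release and rise.

Call:
carry_out(commands=[-0.4,0,0,0,0,0,0,-0.4,0,0,0,0,0,0,-0.4,0,0,0,0,0,0,-0.4,0,0,0,0,0,0,-0.4,0,0,0,0,0,0,-0.4,0,0,2,0,0,0,-0.4,0,0,6,0,0,0,-0.4,0,0,10,0,0,0,-0.4,0,0,14,0,0,0,-0.4,0,0,17,0,0,0,-0.4,0,0,18,0,0,0])

```text
time_s: 14.95
ee_pos: [0.5178, 0.3273, 0.229]
eef_rot: [-3.135, -0.009, -0.087]
force: [-0.2, 0.4, 0.4]
grip_width: 0.0654
```

```bash
python3 look.py w6 head_red;python3 look.py w6b foam_block
```

```text
[0.51784293 0.32729695 0.22903441] [-3.13503059 -0.00856451 -0.08674875] 0.06541559494541717
head_red 0.8 ztop 0.0863 rect [516.4 327.4] [36.2 35.8] 85.1 case frame [0.0007 0.0832]
[0.51732297 0.32700507 0.22533488] [-3.13704167 -0.00558187 -0.08676978] 0.0656807513199396
foam_block 0.72 ztop 0.0725 rect [504.1 176.7] [ 8.8 39.6] 85.2 case frame [ 0.0012 -0.068 ]
```

Call:
carry_out(commands=[-0.4,-0.5,-4,0,0,0,0.01,-0.4,-4.5,-52.4,0,-0.005,0.006,0.087,-0.4,-4.5,-52.4,0,-0.005,0.006,0.087,-0.4,-4.5,-52.4,0,-0.005,0.006,0.087,-0.4,-4.5,-52.4,0,-0.005,0.006,0.087,-0.4,-4.5,-52.4,0,-0.005,0.006,0.087,-0.4,-4.5,-52.4,0,-0.005,0.006,0.087,-0.4,-4.5,-52.4,0,-0.005,0.006,0.087,-0.4,-4.5,-52.4,0,-0.005,0.006,0.087,-0.4,-4.5,-52.4,0,-0.005,0.006,0.087,-0.4,-4.5,-52.4,0,-0.005,0.006,0.087,-0.4,-4.5,-52.4,0,-0.005,0.006,0.087])

```text
time_s: 16.15
ee_pos: [0.4724, -0.172, 0.2197]
eef_rot: [3.139, 0.008, 0.0]
force: [1.4, 0.3, -0.4]
grip_width: 0.0657
```

Call:
carry_out(commands=[-0.4,0,-4,0,0,0,0,-0.4,0,-4,0,0,0,0,-0.4,0,-4,0,0,0,0,-0.4,0,-4,0,0,0,0])

```text
time_s: 16.48
ee_pos: [0.4719, -0.2115, 0.2181]
eef_rot: [3.14, 0.01, -0.0]
force: [0.5, 0.4, 0.1]
grip_width: 0.0654
```

```bash
python3 look.py w7 head_yellow
```

```text
[ 0.47190752 -0.21146531  0.21806686] [ 3.14045640e+00  1.02728041e-02 -1.17516896e-04] 0.0654443034910018
head_yellow 0.69 ztop 0.0963 rect [ 472.5 -197.9] [35.7 35.8] 89.4 case frame [ 0.0013 -0.444 ]
```

Call:
carry_out(commands=[-0.4,0.05,1.4,-2,0,-0.01,0,-0.4,0.05,1.4,-6,0,-0.01,0,-0.4,0.05,1.4,-10,0,-0.01,0,-0.4,0.05,1.4,-13,0,-0.01,0,-0.4,0.05,1.4,-15.5,0,-0.01,0,-0.4,0.05,1.4,-16.6,0,-0.01,0,-0.4,0.05,1.4,-16.6,0,-0.01,0,-0.4,0.05,1.4,-16.6,0,-0.01,0,1,0.05,1.4,-16.6,0,-0.01,0,1,0.05,1.4,-16.6,0,-0.01,0,1,0.05,1.4,-16.6,0,-0.01,0,1,0.05,1.4,-16.6,0,-0.01,0])

```text
time_s: 17.58
ee_pos: [0.4732, -0.197, 0.0538]
eef_rot: [3.139, -0.002, 0.002]
force: [-0.1, -0.2, 0.0]
grip_width: 0.0422
```

Call:
carry_out(commands=[1,0,0,0,0,0,0,1,0,0,0,0,0,0,1,0,0,0,0,0,0,1,0,0,0,0,0,0])

```text
time_s: 17.92
ee_pos: [0.4733, -0.197, 0.0541]
eef_rot: [3.139, -0.003, 0.002]
force: [-1.5, 0.0, 5.3]
grip_width: 0.0355
```

Call:
carry_out(commands=[1,0,0,0.7,0,0,0,1,0,0,2,0,0,0,1,0,0,4,0,0,0,1,0,0,6.5,0,0,0,1,0,0,9,0,0,0,1,0,1,11,0,0,0,1,0,3,11,0,0,0,1,0.5,6,11,0,0,-0.02,1,1,9,11,0,0,-0.03,1,1.3,12.5,11,0,0,-0.04,1,1.6,16,11,0,0,-0.05,1,2,19.5,11,0,0,-0.06])

```text
time_s: 18.92
ee_pos: [0.4929, -0.0005, 0.1644]
eef_rot: [3.139, -0.002, -0.059]
force: [0.7, 0.3, -1.7]
grip_width: 0.0357
```

Call:
carry_out(commands=[1,0.3,3.5,0,0,0,-0.01,1,0.6,7,0,0,0,-0.02,1,0.9,10.5,0,0,0,-0.027,1,1.2,14,0,0,0,-0.027,1,1.4,17.5,0,0,0,-0.027,1,1.6,21,0,0,0,-0.027,1,1.7,24,0,0,0,-0.027,1,1.8,26,0,0,0,-0.027,1,1.8,27.2,0,0,0,-0.027,1,1.8,27.2,0,0,0,-0.027,1,1.8,27.2,0,0,0,-0.027])

```text
time_s: 19.83
ee_pos: [0.5108, 0.2712, 0.1643]
eef_rot: [3.138, -0.002, -0.086]
force: [0.7, 0.6, -2.3]
grip_width: 0.0355
```

```bash
python3 look.py w8 head_yellow
```

```text
[0.51076965 0.27115929 0.16426041] [ 3.13842095e+00 -2.03893124e-03 -8.57696882e-02] 0.03549194045714759
head_yellow 0.69 ztop 0.2065 rect [510.7 270.7] [37.1 36.2] 84.6 case frame [-0.0002  0.0262]
```

Call:
carry_out(commands=[1,0.05,0.2,-1,0.003,0,0,1,0.05,0.2,-3,0.003,0,0,1,0.05,0.2,-5,0.003,0,0,1,0.05,0.2,-7,0.003,0,0,1,0.05,0.2,-9,0.003,0,0,1,0.05,0.2,-10.5,0.003,0,0,1,0.05,0.2,-11.3,0.003,0,0,1,0.05,0.2,-11.8,0.003,0,0,1,0.05,0.2,-12,0.003,0,0,1,0.05,0.2,-12.1,0.003,0,0,1,0.05,0.2,-12.15,0.003,0,0,1,0.05,0.2,-12.15,0.003,0,0])

```text
time_s: 20.93
ee_pos: [0.5119, 0.2724, 0.0441]
eef_rot: [-3.141, -0.003, -0.087]
force: [-3.3, -1.1, 3.2]
grip_width: 0.0357
```

Contact; release and rise.

Call:
carry_out(commands=[-0.4,0,0,0,0,0,0,-0.4,0,0,0,0,0,0,-0.4,0,0,0,0,0,0,-0.4,0,0,0,0,0,0,-0.4,0,0,0,0,0,0,-0.4,0,0,2,0,0,0,-0.4,0,0,6,0,0,0,-0.4,0,0,10,0,0,0,-0.4,0,0,14,0,0,0,-0.4,0,0,17,0,0,0,-0.4,0,0,18,0,0,0])

```text
time_s: 21.85
ee_pos: [0.5131, 0.273, 0.2295]
eef_rot: [-3.137, -0.01, -0.087]
force: [-0.2, 0.6, -0.4]
grip_width: 0.0658
```

```bash
python3 look.py w9 head_yellow
```

```text
[0.51308018 0.27296137 0.22946981] [-3.13746378 -0.00952515 -0.08734285] 0.06575826051628306
head_yellow 0.64 ztop 0.0864 rect [511.7 272.3] [35.7 35.4] 84.3 case frame [0.0006 0.0279]
```

View pics/w9.png

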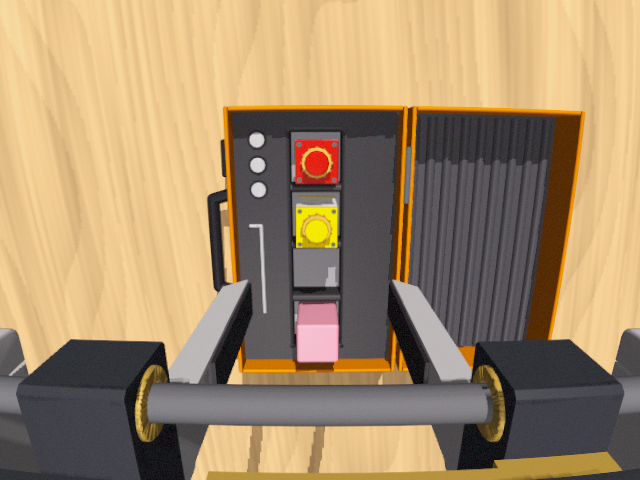

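Call:
carry_out(commands=[-0.4,-0.5,-4,0,0,0,0.01,-0.4,-3.6,-50,0,0,0,0.17,-0.4,-3.6,-50,0,0,0,0.17,-0.4,-3.6,-50,0,0,0,0.17,-0.4,-3.6,-50,0,0,0,0.17,-0.4,-3.6,-50,0,0,0,0.17,-0.4,-3.6,-50,0,0,0,0.17,-0.4,-3.6,-50,0,0,0,0.17,-0.4,-3.6,-50,0,0,0,0.17,-0.4,-3.6,-50,0,0,0,0.17,-0.4,-3.6,-50,0,0,0,0.17,-0.4,-3.6,-50,0,0,0,0.17])

```text
time_s: 22.95
ee_pos: [0.4757, -0.2237, 0.2236]
eef_rot: [-3.138, -0.004, 0.083]
force: [1.3, 0.6, -0.5]
grip_width: 0.0658
```

Call:
carry_out(commands=[-0.4,0,-3.5,0,0,0,0,-0.4,0,-3.5,0,0,0,0,-0.4,0,-3.5,0,0,0,0,-0.4,0,-3.5,0,0,0,0])

```text
time_s: 23.28
ee_pos: [0.4753, -0.2581, 0.2219]
eef_rot: [-3.136, -0.002, 0.082]
force: [-0.2, 0.2, 0.4]
grip_width: 0.0656
```

```bash
python3 look.py w10 head_blue
```

```text
[ 0.47531578 -0.25807415  0.22192622] [-3.13575978e+00 -1.92196026e-03  8.22991347e-02] 0.06557541041871251
head_blue 0.73 ztop 0.0964 rect [ 476.4 -254.6] [35.7 35.9] 5.5 case frame [ 0.01   -0.5001]
```

Call:
carry_out(commands=[-0.4,0.1,0.35,-2,-0.005,0,0.01,-0.4,0.1,0.35,-6,-0.005,0,0.01,-0.4,0.1,0.35,-10,-0.005,0,0.01,-0.4,0.1,0.35,-13.5,-0.005,0,0.01,-0.4,0.1,0.35,-16,-0.005,0,0.01,-0.4,0.1,0.35,-17,-0.005,0,0.01,-0.4,0.1,0.35,-17,-0.005,0,0.01,-0.4,0.1,0.35,-17,-0.005,0,0.01,1,0.1,0.35,-17,-0.005,0,0.01,1,0.1,0.35,-17,-0.005,0,0.01,1,0.1,0.35,-17,-0.005,0,0.01,1,0.1,0.35,-17,-0.005,0,0.01])

```text
time_s: 24.38
ee_pos: [0.4771, -0.2542, 0.0538]
eef_rot: [3.141, -0.004, 0.094]
force: [-0.1, 0.2, 0.4]
grip_width: 0.0429
```

Call:
carry_out(commands=[1,0,0,0,0,0,0,1,0,0,0,0,0,0,1,0,0,0,0,0,0,1,0,0,0,0,0,0])

```text
time_s: 24.72
ee_pos: [0.4772, -0.2543, 0.0541]
eef_rot: [3.14, -0.004, 0.094]
force: [-2.6, 0.3, 4.7]
grip_width: 0.0356
```

Call:
carry_out(commands=[1,0,0,0.7,0,0,0,1,0,0,2,0,0,0,1,0,0,4,0,0,0,1,0,0,6.5,0,0,0,1,0,0,9,0,0,0,1,0,1,11,0,0,0,1,0,3,11,0,0,-0.01,1,0.3,6,11,0,0,-0.03,1,0.6,9,11,0,0,-0.05,1,0.9,12.5,11,0,0,-0.07,1,1.2,16,11,0,0,-0.09,1,1.5,19.5,11,0,0,-0.11])

```text
time_s: 25.72
ee_pos: [0.4919, -0.0577, 0.1644]
eef_rot: [3.14, -0.004, -0.018]
force: [0.9, -0.6, -2.8]
grip_width: 0.0358
```

Call:
carry_out(commands=[1,0.3,3.5,0,0,0,-0.02,1,0.6,7,0,0,0,-0.04,1,0.8,10.5,0,0,0,-0.05,1,1,14,0,0,0,-0.06,1,1.1,17.5,0,0,0,-0.069,1,1.2,21,0,0,0,-0.069,1,1.3,24,0,0,0,-0.069,1,1.4,26.2,0,0,0,-0.069,1,1.4,27.5,0,0,0,-0.069,1,1.4,27.5,0,0,0,-0.069,1,1.4,27.5,0,0,0,-0.069])

```text
time_s: 26.63
ee_pos: [0.5057, 0.217, 0.1642]
eef_rot: [3.14, -0.003, -0.086]
force: [0.5, -0.8, -2.6]
grip_width: 0.0358
```

```bash
python3 look.py w11 head_blue
```

```text
[0.50565521 0.21702358 0.16421786] [ 3.1398795  -0.00342799 -0.08581132] 0.03575382525849012
head_blue 0.98 ztop 0.2064 rect [505.6 217.1] [36.8 36.3] 85.0 case frame [-0.0008 -0.0277]
```

Call:
carry_out(commands=[1,0.05,-0.03,-1,0,0.003,0,1,0.05,-0.03,-3,0,0.003,0,1,0.05,-0.03,-5,0,0.003,0,1,0.05,-0.03,-7,0,0.003,0,1,0.05,-0.03,-9,0,0.003,0,1,0.05,-0.03,-10.5,0,0.003,0,1,0.05,-0.03,-11.3,0,0.003,0,1,0.05,-0.03,-11.8,0,0.003,0,1,0.05,-0.03,-12,0,0.003,0,1,0.05,-0.03,-12.1,0,0.003,0,1,0.05,-0.03,-12.15,0,0.003,0,1,0.05,-0.03,-12.15,0,0.003,0])

```text
time_s: 27.73
ee_pos: [0.5068, 0.2157, 0.0442]
eef_rot: [3.14, -0.002, -0.088]
force: [-4.3, -1.3, 4.9]
grip_width: 0.0356
```

Call:
carry_out(commands=[-0.4,0,0,0,0,0,0,-0.4,0,0,0,0,0,0,-0.4,0,0,0,0,0,0,-0.4,0,0,0,0,0,0,-0.4,0,0,0,0,0,0,-0.4,0,0,2,0,0,0,-0.4,0,0,6,0,0,0,-0.4,0,0,10,0,0,0,-0.4,0,0,14,0,0,0,-0.4,0,0,18,0,0,0,-0.4,0,0,20,0,0,0,-0.4,0,0,20,0,0,0])

```text
time_s: 28.73
ee_pos: [0.5081, 0.2162, 0.2494]
eef_rot: [-3.14, -0.009, -0.088]
force: [-0.0, 0.0, 0.4]
grip_width: 0.0656
```

```bash
for t in head_red head_yellow head_blue foam_block; do python3 look.py w12$t $t; done; python3 -c "
from h import *
cv2.imwrite('pics/s9.png',cloud('scene')[0])"
```

```text
[0.5081054  0.21620435 0.24940143] [-3.13977436 -0.00911405 -0.08763124] 0.0655814090921536
head_red 0.95 ztop 0.0864 rect [516.1 326.6] [35.4 36. ] 85.1 case frame [0.0005 0.0824]
[0.50680327 0.215687   0.24416452] [ 3.14036001e+00 -2.43986797e-03 -8.77197785e-02] 0.06607356081031793
head_yellow 0.73 ztop 0.0867 rect [511.3 271.7] [36.  36.2] 84.6 case frame [0.0003 0.0272]
[0.50633041 0.21552387 0.24261613] [ 3.13909387e+00  3.68644870e-04 -8.76906605e-02] 0.06600059892553187
head_blue 0.98 ztop 0.0864 rect [506.3 215.4] [35.5 35.4] 84.2 case frame [ 0.0001 -0.0293]
[0.50637624 0.21555654 0.24267275] [ 3.13905913e+00  4.99514440e-04 -8.76886078e-02] 0.06573515023385977
foam_block 0.6 ztop 0.0729 rect [503.1 169.4] [57.5 40.1] 85.0 case frame [ 0.0008 -0.0754]
```

View pics/w12head_red.png

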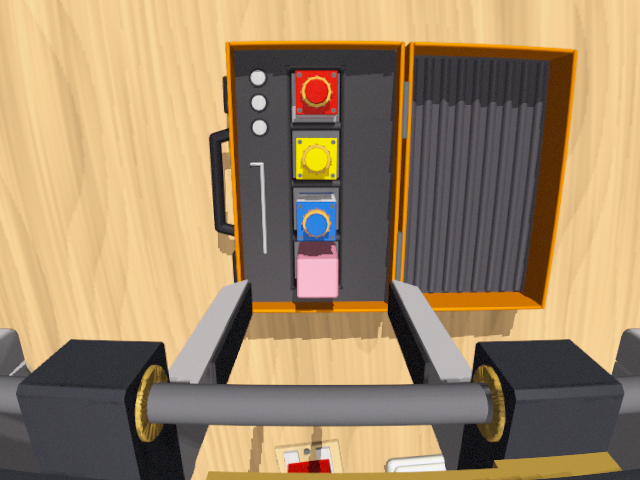

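View pics/s9.png

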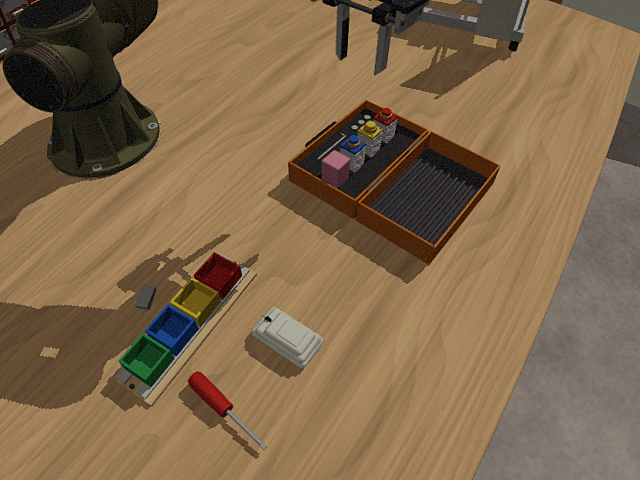

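The wrist picture shows red (316,92), yellow (316,158), blue (316,222) and foam (318,270) standing in pockets 1 to 4. The scene picture shows the rack empty and the mouse, screwdriver and magnet untouched. Handing in.

```bash
python3 -c "
from station import ticket; print(ticket.hand_in())"
```

```text
the job is handed in; nothing more can be done
None
```

The case is packed and handed in at about 29 s of robot time: red head in pocket 1, yellow in pocket 2, blue in pocket 3, and the pink foam block in pocket 4, matching the empty green cup.

- **Heads:** the last wrist-camera measurement had all three upright and lens up, within about 2 mm of their pocket centres. Their tops were at 86 to 87 mm, which puts them on the pocket floors.
- **Foam block:** its top was at about 73 mm, which also puts it on the floor. The network's outline in the last look ran into the blue head, so its position there (−75 mm along the row, pocket at −84) is not reliable. It measured −83.8 mm just before it was lowered, and the final pictures show it sitting square in pocket 4.
- **Everything else:** the final pictures show the mouse, screwdriver and magnet where they started. The gripper was clear of everything at hand-in.

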